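# Lay out the sampling station

### The arm

A 7-joint arm with a two-finger parallel gripper is mounted at the origin on a cart in front of the work surface, level with it; the furniture and walls round the work are solid. World frame = base frame: x ahead of the robot, y to its left, z up, the work surface at z = 0. Lengths are in m, angles in rad, forces in N, time in s.
With the tool pointing down it reaches from about 0.4 to 0.875 m from the base axis. Payload 6.5 kg.
Tool frame: the origin (TCP) lies at the centre of the arm's flange, where the gripper is bolted on; the fingertips stand 166 mm ahead of it and the grasp point (between the pads) lies 147 mm ahead of it; z points along the fingers, y is the direction in which the jaws open and shut (so a half turn about z gives the same grasp; the last joint's range is limited). The gripper opens to 88 mm and grips with 3 to 60 N. Pads are 18 mm wide; open, the fingers measure 123 mm over their backs; the gripper's body (75 mm by 187 mm) begins 45 mm behind the grasp point.
Start: joints at [-1.374, 0.536, -0.004, 1.538, 0.003, 1.067, -0.071], TCP at [0.169, 0.628, 0.405] pointing down, gripper open.
Joint ranges: [-2.7, 2.7], [-0.37, 2.16], [-1.27, 1.26], [0.24, 2.4], [-1.31, 4.45], [0.19, 1.91], [-2.76, 2.76]. Speed limits (rad/s): [2.39, 2.39, 3.14, 3.14, 3.14, 3.14, 3.14].

### API

Orientations are given as a unit quaternion [x, y, z, w].
In Python, from workcell import robot gives the robot as it stands. The module is installed in compiled form; this text tells all that it offers.
- The arm moves only by the shell command python3 -m inch 'ROWS' [OPENING]. ROWS is JSON, a list of rows, each a list of 6 numbers: the shift along the tool's x, y, z each as a share of 0.03 m, from -1 to 1, then the turn, a rotation vector about the tool's x, y, z each as a share of 180 degrees, from -1 to 1. In form: [[tx, ty, tz, rx, ry, rz], ...]. A call has 1 to 10 rows; each row shifts and turns the commanded pose from where the row before left it, along the tool's axes as they then stand; what a row does not reach is not made up. A row lasts 1/12 s, in which the tool goes at most 41.7 mm and 7.16 degrees, less where a joint would pass 70% of its speed; a pose out of reach is approached as far as the arm can. A call with a number of a shift or a turn outside -1 to 1 is refused whole. A call with a gripper value outside its range is refused whole. OPENING is the closure, from -1 (fully open) to 1 (shut), set as the call begins (- or left out, the last holds). The fingers move at their own pace and stop on an object; the grip force is fixed at half the most. Time passes only in rows, so rows that do not move let the fingers close. It gives the time, the measured TCP pose, the force and the opening at its end, in the units of the state.
- robot.get_obs(): the state, without advancing time (a new reading comes with each control period).
- robot.read_camera(name): name is "side" or "top"; returns a dict with "color" (480x640x3 uint8, red, green, blue), "camera_matrix" (3x3 intrinsics, pixels), "k1" (the pictures are not rectified: a ray, as slopes to the right and down, at radius r is drawn at 1 + k1 r^2 times it, then the intrinsics apply), "rvec" (rotation vector, rad) and "tvec" (3), from world to camera coordinates, as OpenCV has them. Camera axes: x right, y down, z forward; pixel columns grow to the right and rows downward; lengths in m; the calibration is good to about 2 mm. A picture is of the moment at which its call begins. There is no depth.
- robot.job_done(): hands the job in, once; it reports no verdict.
The state is a dict: "time_s": time; "q": joint angles; "dq": joint speeds; "joint_torque": joint torques, N m; "tool_pos": TCP position; "eef_rot": TCP orientation; "force": force on the tool from outside, world axes, zero at the start; "ft_torque": the same for the moment, N m; "opening": opening from 0.0 (shut) to 1.0 (fully open).
Only numpy, scipy, OpenCV 4.12 (cv2) and the standard library are available. Lean on these libraries where they do the work, as an engineer would, in place of code of your own. Each camera call takes 0.05 s, during which the arm holds its last target.

### The job

Lay out the sampling station: stand the beaker centrally on the coaster in front of the brown bottle and the short wide vial centrally on the coaster in front of the slim white bottle. Lay the stacked petri dishes flat on the bench midway between the two coasters, in line with them, and stand the roll of sealing film upright in the middle on top of the dishes. Leave the narrow vial standing where it is.

Things in the scene. Friction and masses are not known exactly. Their poses are not given: they have to be found in the camera images.
- amber_stock: brown glass bottle with a screw cap, 55 mm across, 109 mm tall, fixed (left or right of the white one). Origin: centre of its underside. Its x axis points away from the robot, turned by up to 0.12 rad; the row of bottles and the row of coasters both lie along its y axis
- white_stock: slim white plastic bottle with a screw cap, 39 mm across, 91 mm tall, fixed, standing 240 mm beside the brown one. Origin: centre of its underside; axes as those of the brown bottle
- coaster_amber: flat round cork coaster in front of the brown bottle (its centre 115 mm nearer the robot), 72 mm across, 8 mm thick, fixed on the bench. Origin: centre of its underside; axes as those of the bottles. The coasters' centres are 240 mm apart
- coaster_white: the same kind of cork coaster, 8 mm thick, fixed, in front of the slim white bottle (115 mm nearer the robot). Origin: centre of its underside; axes as those of the bottles
- beaker: small clear beaker, open at the top, 46 mm across, 60 mm tall, loose, standing on the bench. Origin: centre of its underside
- wide_vial: the short wide closed glass vial with a pale cap, 25 mm across, 50 mm tall, loose, standing on the bench. Origin: centre of its underside
- petri_pair: two clear petri dishes stacked and held as one piece, round, 67 mm across, 32 mm tall, loose, lying flat on the bench. Grip it across, 15 to 25 mm above its foot. Origin: centre of its underside; it carries a load on its top at 30 mm
- film_roll: white roll of sealing film standing on end, with a small hole in its middle, 52 mm across, 50 mm tall, loose, on the bench. Origin: centre of its underside
- narrow_vial: the narrower, taller closed glass vial, 19 mm across, 58 mm tall, loose, standing on the bench; it stays where it is. Origin: centre of its underside
Mind the look-alikes: they are no part of the job. Leave any turquoise look-alike of the film_roll alone.

How it is judged:
At the end, for the whole second after the job is handed in: Beaker and wide vial upright on their coasters, within 14 mm of centre; petri dishes flat on the bench midway between the coasters and in line, within 15 mm; film roll upright on the dishes within 12 mm of their centre; all released, at rest; narrow vial upright, within 20 mm of its start (horizontal distance between beaker and coaster_amber below 0.014 m and height (world z) of beaker between 0.004 and 0.013 m and angle between each of beaker, wide_vial, petri_pair, film_roll's own z axis and vertical below 0.12 rad and linear speed of each of beaker, wide_vial, petri_pair, film_roll below 0.02 m/s and angular speed of each of beaker, wide_vial, petri_pair, film_roll below 0.3 rad/s and horizontal distance between wide_vial and coaster_white below 0.014 m and height (world z) of wide_vial between 0.004 and 0.013 m and x of petri_pair in the frame of coaster_amber between -0.015 and 0.015 m and horizontal distance between petri_pair and coaster_amber between 0.105 and 0.135 m and horizontal distance between petri_pair and coaster_white between 0.105 and 0.135 m and height (world z) of petri_pair between -0.004 and 0.005 m and horizontal distance between film_roll and petri_pair below 0.012 m and height (world z) of film_roll between 0.025 and 0.039 m and distance of narrow_vial from where it was at the start of the episode below 0.02 m and angle between narrow_vial's own z axis and vertical below 0.15 rad); the robot touches nothing.
It fails at once if the narrow vial is knocked over or carried off (distance of narrow_vial from where it was at the start of the episode above 0.03 m or angle between narrow_vial's own z axis and vertical above 0.5 rad).
It also fails if it takes over 120 s, if anything falls off the work surface, if the arm or the gripper's body presses on something with over 40 N, if the wrist force passes 120 N, or if a joint passes its speed limit or range.

## Working session

There is one attempt and no reset: what is moved stays moved. The work goes in short steps, Python scripts to look and compute and a shell command to move; the robot and the scene stay as the last step left them, time stands still between calls to the robot, and variables do not carry over. Pictures are saved under pics/ and viewed, and the job is handed in when it is done.

```bash
mkdir -p pics; cat > h.py <<'E'
import numpy as np,cv2,json
from workcell import robot
def snap(n,f):
    c=robot.read_camera(n); cv2.imwrite('pics/'+f,cv2.cvtColor(c['color'],cv2.COLOR_RGB2BGR))
    np.savez('pics/'+f+'.npz',**{k:np.array(v) for k,v in c.items()}); return c
def load(f): return dict(np.load('pics/'+f+'.npz'))
def dist(c):
    return np.array([float(c['k1']),0,0,0,0])
def proj(c,P):
    return cv2.projectPoints(np.float64(P).reshape(-1,3),c['rvec'],c['tvec'],c['camera_matrix'],dist(c))[0].reshape(-1,2)
def ray(c,uv):
    n=cv2.undistortPoints(np.float64(uv).reshape(-1,1,2),c['camera_matrix'],dist(c)).reshape(-1,2)
    R=cv2.Rodrigues(c['rvec'])[0]; o=-R.T@c['tvec'].reshape(3)
    return o,np.c_[n,np.ones(len(n))]@R
def onz(c,uv,z):
    o,d=ray(c,uv); return o+d*((z-o[2])/d[:,2])[:,None]
E
python3 - <<'E'
from h import *
for n in('top','side'):
    c=snap(n,n+'0.png'); o,_=ray(c,[[320,240]]);print(n,o,c['k1'],c['camera_matrix'][0,0],onz(c,[[320,240],[0,0],[639,479]],0))
o=robot.get_obs();print(o)
E
```

```text
top [0.35161181 0.01012225 1.54186054] -0.09208107698749793 567.9913012221413 [[ 0.55628826  0.04171119  0.        ]
 [ 1.33305846  1.01758758  0.        ]
 [-0.11565417 -0.80317639  0.        ]]
side [ 0.28323344 -0.75446995  0.50725382] -0.04507045158059644 457.1076560457859 [[ 5.62560760e-01  9.55320378e-02  0.00000000e+00]
 [-7.52646960e+01  3.03123836e+02  0.00000000e+00]
 [ 7.30849717e-01 -5.73923148e-01  0.00000000e+00]]
{'time_s': 0.1, 'q': array([-1.37418717,  0.53710603, -0.00446838,  1.53876799,  0.00260864,
        1.06730275, -0.07120729]), 'dq': array([-0.00149348, -0.000566  ,  0.00033121, -0.00358464, -0.0001452 ,
       -0.00059283,  0.00073799]), 'joint_torque': array([ 2.43210394e-03, -5.72077096e+01,  9.93770175e-01, -2.52233112e+01,
       -5.61625196e-02,  1.34140800e-02,  1.68184647e-05]), 'tool_pos': array([0.16876927, 0.62740015, 0.40391855]), 'eef_rot': array([ 1.30980025e-01,  9.91384693e-01, -7.87611971e-04, -4.90982288e-05]), 'force': array([-0.37865309,  0.04564407, -0.22328625]), 'ft_torque': array([ 0.02060254, -0.02698665,  0.01595973]), 'opening': 1.0019280778999262}
```

View pics/top0.png

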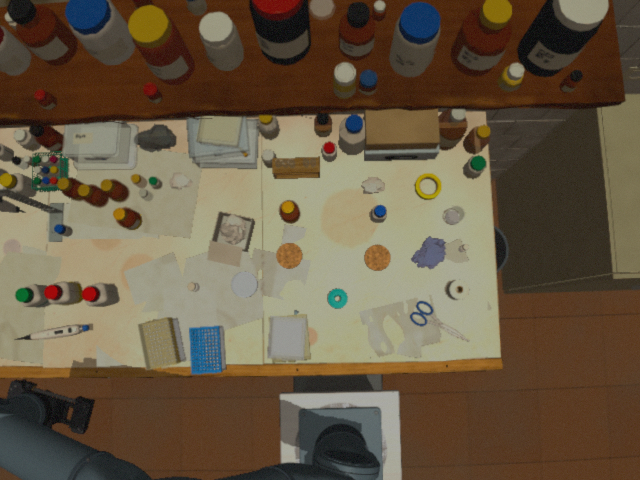

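View pics/side0.png

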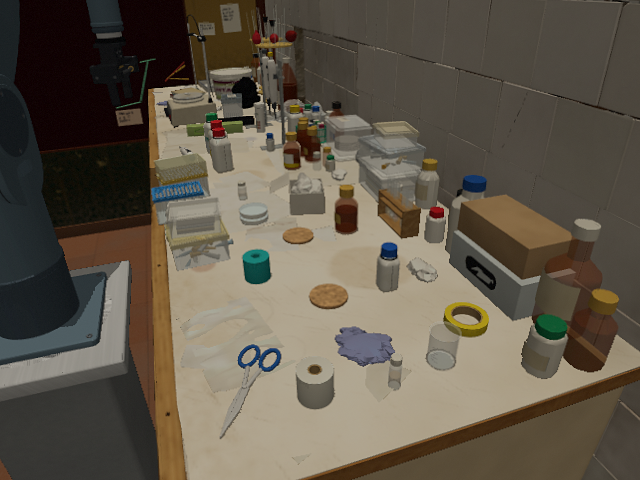

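The top view shows the coasters at (289,256) and (377,257), the amber bottle at (289,210) and the white bottle at (379,213). The beaker is at (453,214), the white roll at (456,288), the turquoise look-alike at (337,298) and the dishes at (244,284). Two vials need telling apart: one at about (462,250) and one at (193,287). I'll enlarge both.

```bash
python3 - <<'E'
from h import *
t=cv2.imread('pics/top0.png');s=cv2.imread('pics/side0.png')
def cr(i,x,y,w,h,f): return cv2.resize(i[y:y+h,x:x+w],None,fx=f,fy=f,interpolation=cv2.INTER_CUBIC)
a=np.hstack([cr(s,360,330,80,60,5),cr(s,210,170,80,60,5)]);b=np.hstack([cr(t,420,230,80,60,5),cr(t,160,260,80,60,5)])
cv2.imwrite('pics/vials.png',np.vstack([a,b]))
cv2.imwrite('pics/topz.png',cr(t,230,190,260,130,3))
E
```

```text
(no output)
```

View pics/vials.png

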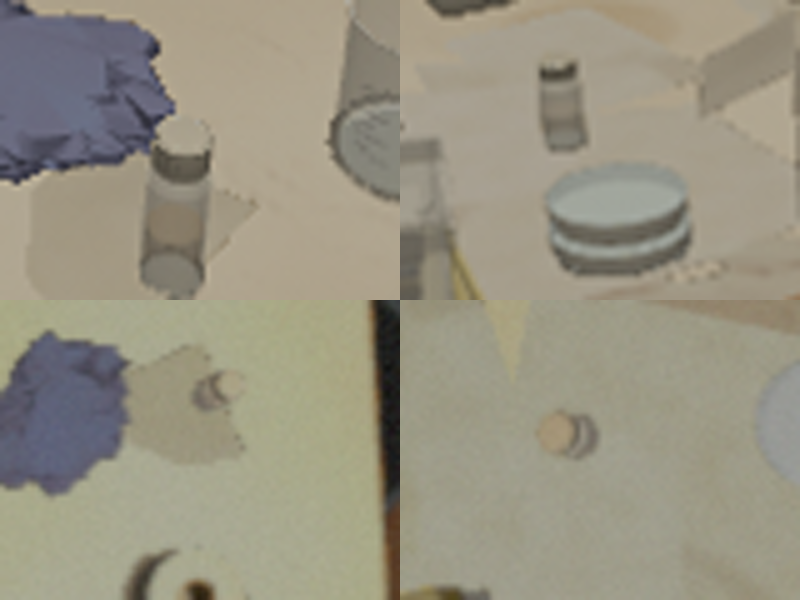

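View pics/topz.png

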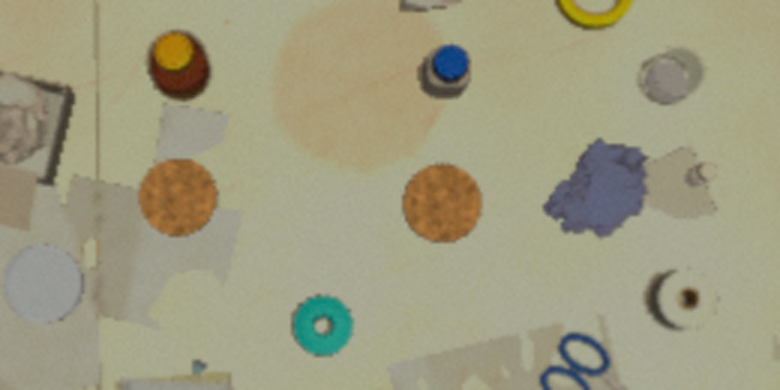

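```bash
cat >> h.py <<'E'
def cyl(c,x,y,z,r,h):
    a=np.linspace(0,2*np.pi,60)
    P=lambda zz:np.c_[x+r*np.cos(a),y+r*np.sin(a),0*a+zz]
    return proj(c,P(z)),proj(c,P(z+h))
def draw(img,c,x,y,z,r,h,f=1,off=(0,0),col=(0,0,255)):
    for p in cyl(c,x,y,z,r,h):
        cv2.polylines(img,[np.int32((p-np.array(off)+.5)*f)],True,col,1)
E
python3 - <<'E'
from h import *
t=load('top0.png')
for n,uv,z in [('amber',(288,206.5),.109),('white',(380,211),.091),('ca',(289.3,255.7),.008),('cw',(377.3,257.3),.008),('petri',(244,284.3),.032),('roll',(459.5,289),.05),('beaker',(451,215.5),.06),('vialR',(466,246.5),.058),('vialL',(191.3,286.7),.05),('turq',(337.5,298),.05)]:
    print(n,onz(t,[uv],z)[0].round(4))
E
```

```text
amber [0.6308 0.1197 0.109 ]
white [ 0.616  -0.1174  0.091 ]
ca [0.5143 0.126  0.008 ]
cw [ 0.5039 -0.1127  0.008 ]
petri [0.4381 0.2466 0.032 ]
roll [ 0.4105 -0.3224  0.05  ]
beaker [ 0.6048 -0.3079  0.06  ]
vialR [ 0.5214 -0.3437  0.058 ]
vialL [0.4338 0.3844 0.05  ]
turq [ 0.3954 -0.0016  0.05  ]
```

```bash
cat > ov.py <<'E'
from h import *
def ov(fs,items,out,f=5):
    tiles=[]
    for n,(x,y,z,r,h) in items.items():
        row=[]
        for fn in fs:
            c=load(fn); im=cv2.imread('pics/'+fn); ctr=proj(c,[x,y,z+h/2])[0]
            w,hh=(40,50) 
            x0=int(np.clip(ctr[0]-w/2-10,0,580));y0=int(np.clip(ctr[1]-hh/2-10,0,420))
            g=cv2.resize(im[y0:y0+60,x0:x0+60],None,fx=f,fy=f,interpolation=cv2.INTER_CUBIC)
            draw(g,c,x,y,z,r,h,f,(x0,y0)); cv2.putText(g,n,(3,14),0,.45,(255,0,0),1); row.append(g[:g.shape[0]])
        tiles.append(np.vstack(row))
    cv2.imwrite('pics/'+out,np.hstack(tiles))
E
python3 - <<'E'
from ov import *
I=dict(petri=(.4381,.2466,0,.0335,.032),roll=(.4105,-.3224,0,.026,.05),beaker=(.6048,-.3079,0,.023,.06))
ov(['top0.png','side0.png'],I,'o1.png',4.3)
ov(['top0.png','side0.png'],dict(R_narrow=(.5214,-.3437,0,.0095,.058),L_wide=(.4338,.3844,0,.0125,.05),R_wide=(.5214,-.3437,0,.0125,.05)),'o2.png',4.3)
ov(['top0.png','side0.png'],dict(ca=(.5143,.126,0,.036,.008),cw=(.5039,-.1127,0,.036,.008),turq=(.3954,-.0016,0,.026,.05)),'o3.png',4.3)
E
```

```text
(no output)
```

View pics/o1.png

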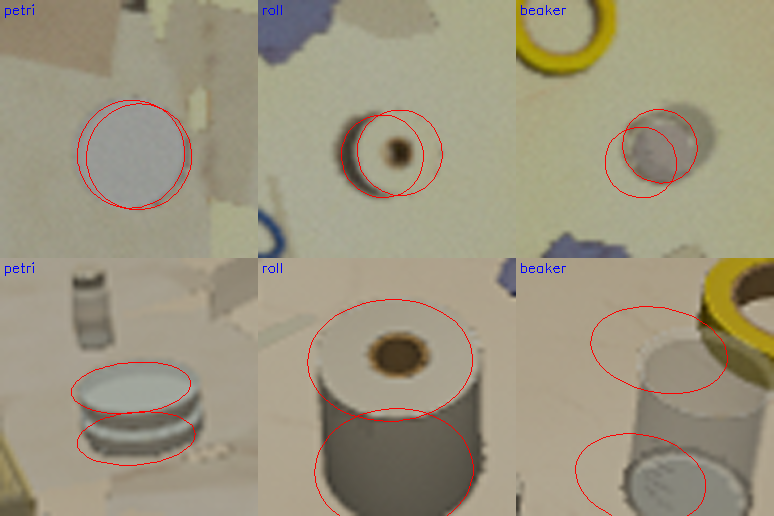

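View pics/o2.png

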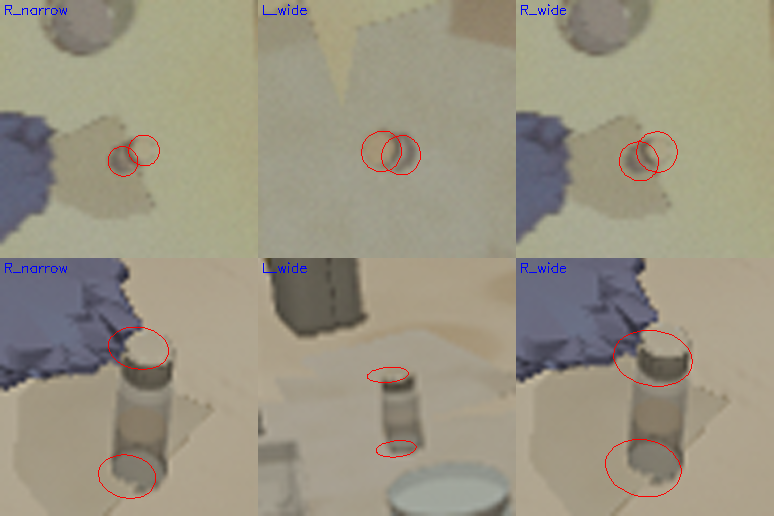

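View pics/o3.png

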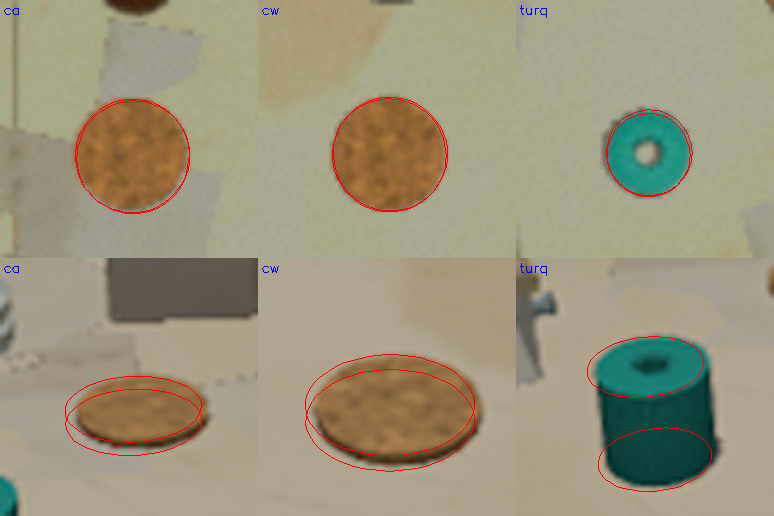

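```bash
python3 - <<'E'
from ov import *
t=load('top0.png');s=load('side0.png');T=cv2.imread('pics/top0.png');S=cv2.imread('pics/side0.png')
def tri(a,z1,b,z2):
    return
def crop(im,c,x0,y0,w,h,f,cy=[]):
    g=cv2.resize(im[y0:y0+h,x0:x0+w],None,fx=f,fy=f,interpolation=cv2.INTER_CUBIC)
    for q,col in cy: draw(g,c,*q,f,(x0,y0),col)
    return g
W=(.4325,.3835,0,.0125,.05);N=(.4325,.3835,0,.0095,.058)
W2=(.437,.379,0,.0125,.05);N2=(.437,.379,0,.0095,.058)
a=np.hstack([crop(T,t,170,265,40,40,7,[(W,(0,0,255)),(N,(255,0,0))]),crop(S,s,222,170,40,40,7,[(W2,(0,0,255)),(N2,(255,0,0))])])
b=np.hstack([crop(T,t,120,160,40,40,7),crop(S,s,300,140,40,40,7)])
cv2.imwrite('pics/v2.png',np.vstack([a,b]))
print(onz(t,[(139,180),(154,181),(268,157)],.05))
E
```

```text
[[0.72795874 0.53183011 0.05      ]
 [0.72371093 0.48978778 0.05      ]
 [0.78049619 0.1766468  0.05      ]]
```

View pics/v2.png

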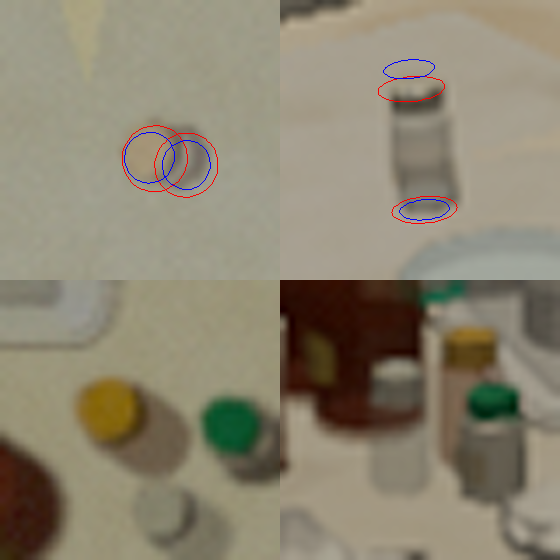

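The left vial at (193,287) matches a 25×50 mm cylinder, so it is the wide vial to move. The right one at (463,250) matches 19×58 mm, so it is the narrow vial and stays. The clear vial with the grey cap at about (144,193) is out of reach. I'll square the tool first, then go over the wide vial.

```bash
python3 -m inch '[[0,0,0,0,0,-0.028],[0,0,0,0,0,-0.028],[0,0,0,0,0,-0.028],[0,0,0,0,0,0],[0,0,0,0,0,0]]' -1; python3 - <<'E'
from h import *
from scipy.spatial.transform import Rotation as R
o=robot.get_obs();print(o['tool_pos'],R.from_quat(o['eef_rot']).as_matrix().round(3))
t=load('top0.png')
print('beaker base',onz(t,[(451.5,215.5)],0))
E
```

```text
time_s: 0.52
tool_pos: [0.1689, 0.6275, 0.4043]
eef_rot: [0.001, 1.0, -0.0, -0.0]
force: [0.1, 0.4, 0.4]
opening: 1.004
[0.16893899 0.62750532 0.40434565] [[-1.     0.002 -0.   ]
 [ 0.002  1.    -0.001]
 [ 0.    -0.001 -1.   ]]
beaker base [[ 0.61500286 -0.32218033  0.        ]]
```

```bash
python3 -m inch '[[-0.8,-0.74,0.2,0,0,0],[-0.8,-0.74,0.2,0,0,0],[-0.8,-0.74,0.2,0,0,0],[-0.8,-0.74,0.2,0,0,0],[-0.8,-0.74,0.2,0,0,0],[-0.8,-0.74,0.2,0,0,0],[-0.8,-0.74,0.2,0,0,0],[-0.8,-0.74,0.2,0,0,0],[-0.8,-0.74,0.2,0,0,0],[-0.8,-0.74,0.2,0,0,0]]'; python3 -m inch '[[-0.8,-0.7,0.2,0,0,0],[0,0,0,0,0,0],[0,0,0,0,0,0],[0,0,0,0,0,0]]';python3 - <<'E'
from h import *
print(robot.get_obs()['tool_pos'],robot.get_obs()['eef_rot'])
snap('top','top1.png');snap('side','side1.png')
E
```

```text
time_s: 1.35
tool_pos: [0.4101, 0.4047, 0.3445]
eef_rot: [0.001, 1.0, 0.0, 0.0]
force: [0.1, 0.1, -0.4]
opening: 0.997
time_s: 1.68
tool_pos: [0.4327, 0.3855, 0.3387]
eef_rot: [0.0, 1.0, 0.0, -0.0]
force: [-0.3, 0.8, -0.3]
opening: 0.998
[0.43266342 0.38548716 0.33869028] [ 1.00998697e-04  9.99999937e-01  2.05268763e-04 -2.72360230e-04]
```

View pics/top1.png

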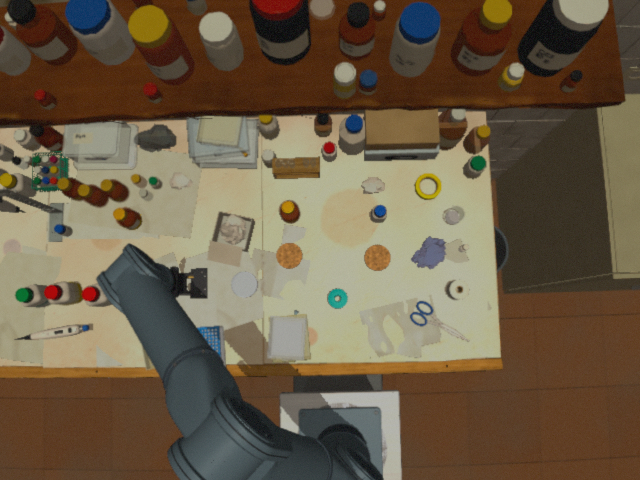

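View pics/side1.png

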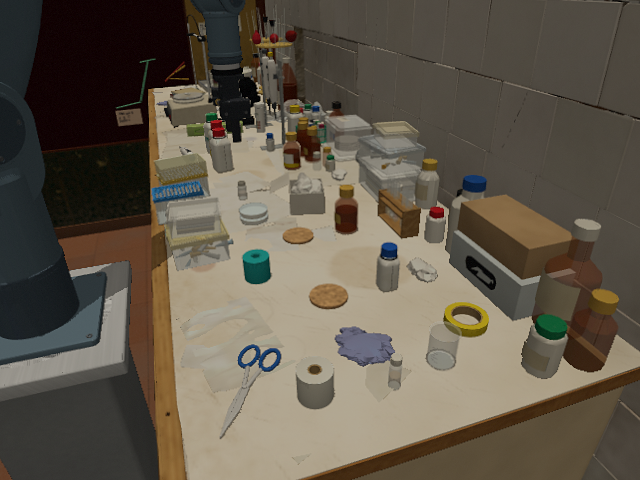

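The gripper is now over the wide vial, with fingertips at about (235,140) in the side view. I'll check the camera registration against the fingertips.

```bash
python3 - <<'E'
from ov import *
s=load('side1.png');S=cv2.imread('pics/side1.png');t=load('top1.png');T=cv2.imread('pics/top1.png')
def g(im,c,x0,y0,pts,f=8):
    o=cv2.resize(im[y0:y0+48,x0:x0+48],None,fx=f,fy=f,interpolation=cv2.INTER_CUBIC)
    for p in proj(c,pts): cv2.circle(o,tuple(np.int32((p-[x0,y0]+.5)*f)),3,(0,0,255),-1)
    return o
P=[[.4327,.3855+d,z] for d in(-.0615,-.044,0,.044,.0615) for z in(.173,.192,.237)]
print(proj(s,P).round(0)[:3],proj(t,P).round()[:3])
cv2.imwrite('pics/cal1.png',np.hstack([g(S,s,212,98,P),g(T,t,165,258,P)]))
E
```

```text
[[237. 143.]
 [237. 135.]
 [235. 117.]] [[203. 284.]
 [201. 284.]
 [197. 283.]]
```

View pics/cal1.png

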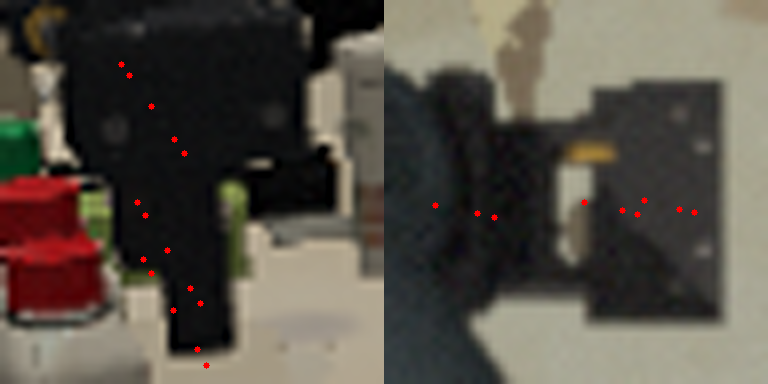

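```bash
python3 -m inch '[[0,0,0.75,0,0,0],[0,0,0.75,0,0,0],[0,0,0.75,0,0,0],[0,0,0.75,0,0,0],[0,0,0.75,0,0,0],[0,0,0,0,0,0],[0,0,0,0,0,0]]';python3 - <<'E'
from ov import *
print(robot.get_obs()['tool_pos'])
s=snap('side','side2.png');S=cv2.imread('pics/side2.png')
x0,y0,f=205,130,8
o=cv2.resize(S[y0:y0+75,x0:x0+75],None,fx=f,fy=f,interpolation=cv2.INTER_CUBIC)
p0=robot.get_obs()['tool_pos']
P=[[p0[0],p0[1]+d,p0[2]-.166+z] for d in(-.0615,-.044,0) for z in(0,.019)]
for p in proj(s,P): cv2.circle(o,tuple(np.int32((p-[x0,y0]+.5)*f)),3,(0,0,255),-1)
draw(o,s,.4338,.3844,0,.0125,.05,f,(x0,y0))
cv2.imwrite('pics/cal2.png',o)
E
```

```text
time_s: 2.37
tool_pos: [0.432, 0.3857, 0.2258]
eef_rot: [-0.001, 1.0, -0.001, -0.001]
force: [0.4, -0.0, 0.3]
opening: 0.999
[0.43203062 0.38565257 0.22577193]
```

View pics/cal2.png

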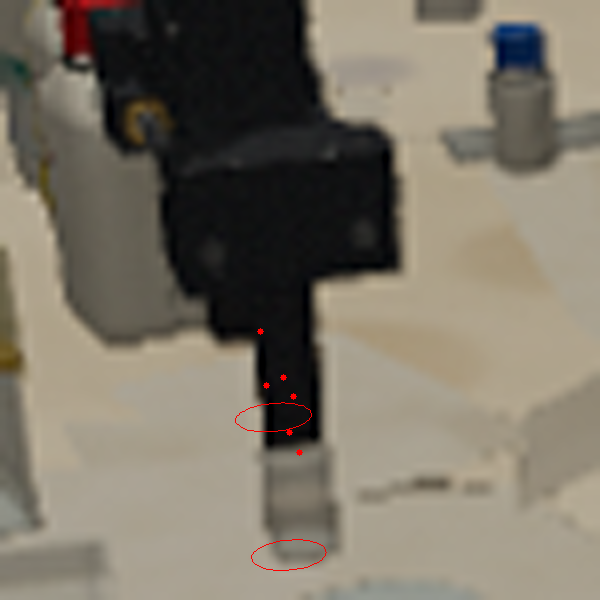

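```bash
python3 -m inch '[[-0.15,0,0,0,0,0],[0,0,0.6,0,0,0],[0,0,0.6,0,0,0],[0,0,0.5,0,0,0],[0,0,0,0,0,0]]'; python3 -m inch '[[0,0,0,0,0,0],[0,0,0,0,0,0],[0,0,0,0,0,0],[0,0,0,0,0,0],[0,0,0,0,0,0],[0,0,0,0,0,0],[0,0,0,0,0,0],[0,0,0,0,0,0],[0,0,0,0,0,0],[0,0,0,0,0,0]]' 1; python3 -m inch '[[0,0,-0.5,0,0,0],[0,0,-0.5,0,0,0],[0,0,-1,0,0,0],[0,0,-1,0,0,0],[0,0,0,0,0,0]]'; python3 - <<'E'
from ov import *
print(robot.get_obs()['tool_pos'])
snap('side','side3.png');S=cv2.imread('pics/side3.png')
x0,y0,f=205,110,8
cv2.imwrite('pics/c3.png',cv2.resize(S[y0:y0+75,x0:x0+75],None,fx=f,fy=f,interpolation=cv2.INTER_CUBIC))
E
```

```text
time_s: 2.83
tool_pos: [0.4375, 0.3848, 0.1743]
eef_rot: [-0.001, 1.0, -0.001, -0.001]
force: [0.0, -0.1, -0.7]
opening: 0.999
time_s: 3.67
tool_pos: [0.4376, 0.385, 0.1752]
eef_rot: [-0.001, 1.0, -0.0, -0.0]
force: [-0.4, 0.1, -0.6]
opening: 0.273
time_s: 4.08
tool_pos: [0.4393, 0.3864, 0.2704]
eef_rot: [-0.0, 1.0, 0.003, 0.003]
force: [0.5, 0.7, -0.0]
opening: 0.271
[0.43929462 0.38641199 0.27039362]
```

View pics/c3.png

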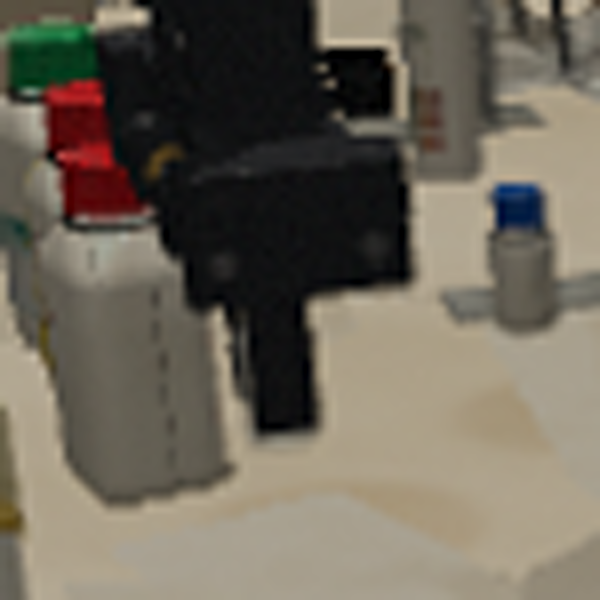

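The vial is held at an opening of 24 mm. I'll carry it to the white coaster.

```bash
python3 -m inch '[[-0.1,-0.4,-0.7,0,0,0],[-0.1,-0.8,-0.7,0,0,0],[-0.15,-0.9,-0.6,0,0,0],[-0.15,-0.9,0,0,0,0],[-0.15,-0.9,0,0,0,0],[-0.15,-0.9,0,0,0,0],[-0.15,-0.9,0,0,0,0],[-0.15,-0.9,0,0,0,0],[-0.15,-0.9,0,0,0,0],[-0.15,-0.9,0,0,0,0]]'; python3 -m inch '[[-0.1,-0.9,0,0,0,0],[-0.1,-0.9,0,0,0,0],[-0.15,-0.9,0,0,0,0],[-0.15,-0.9,0,0,0,0],[-0.15,-0.9,0,0,0,0],[-0.15,-0.9,0,0,0,0],[-0.15,-0.9,0,0,0,0],[-0.1,-0.9,0,0,0,0],[0,-0.5,0,0,0,0],[0,0,0,0,0,0]]';python3 -m inch '[[0,0,0.8,0,0,0],[0,0,0.8,0,0,0],[0,0,0.8,0,0,0],[0,0,0.8,0,0,0],[0,0,0,0,0,0],[0,0,0,0,0,0]]'; python3 - <<'E'
from h import *
print(robot.get_obs()['tool_pos'])
snap('side','side4.png');snap('top','top4.png')
E
```

```text
time_s: 4.97
tool_pos: [0.4795, 0.1316, 0.3243]
eef_rot: [-0.001, 1.0, -0.0, -0.001]
force: [0.6, 0.2, -0.5]
opening: 0.27
time_s: 5.8
tool_pos: [0.511, -0.1019, 0.3243]
eef_rot: [0.002, 1.0, -0.001, -0.001]
force: [0.1, -0.7, 0.1]
opening: 0.274
time_s: 6.3
tool_pos: [0.511, -0.0968, 0.2282]
eef_rot: [-0.001, 1.0, 0.0, -0.002]
force: [0.2, 0.7, -0.6]
opening: 0.275
[ 0.51098158 -0.09678694  0.22818363]
```

View pics/side4.png

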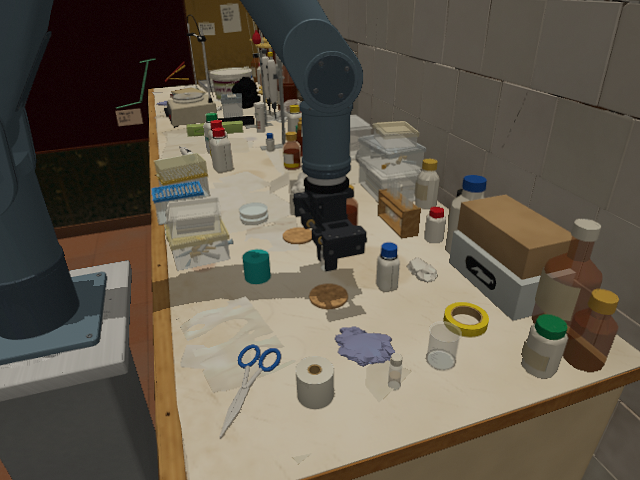

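View pics/top4.png

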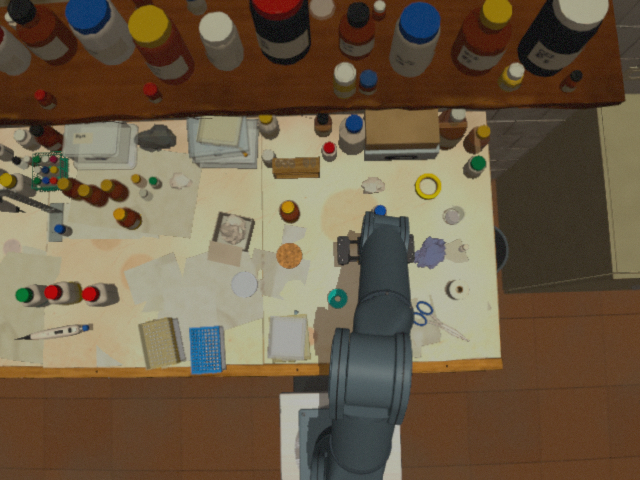

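```bash
python3 -m inch '[[0,-0.53,0.5,0,0,0],[0,0,0.5,0,0,0],[0,0,0.2,0,0,0],[0,0,0,0,0,0]]'; python3 - <<'E'
from ov import *
print(robot.get_obs()['tool_pos'])
s=snap('side','side5.png');S=cv2.imread('pics/side5.png')
x0,y0,f=285,220,7
o=cv2.resize(S[y0:y0+90,x0:x0+100],None,fx=f,fy=f,interpolation=cv2.INTER_CUBIC)
p0=robot.get_obs()['tool_pos']
P=[[p0[0]+e,p0[1]+d,p0[2]-.166] for d in(-.0295,-.012) for e in (-.009,0,.009)]
for p in proj(s,P): cv2.circle(o,tuple(np.int32((p-[x0,y0]+.5)*f)),3,(0,0,255),-1)
draw(o,s,p0[0],p0[1],p0[2]-.175,.0125,.05,f,(x0,y0))
draw(o,s,.5039,-.1127,0,.036,.008,f,(x0,y0),(0,255,0))
cv2.imwrite('pics/c5.png',o)
E
```

```text
time_s: 6.73
tool_pos: [0.5116, -0.1135, 0.1933]
eef_rot: [-0.001, 1.0, 0.0, -0.0]
force: [-0.2, 0.1, -0.5]
opening: 0.274
[ 0.51164437 -0.11348507  0.19325881]
```

View pics/c5.png

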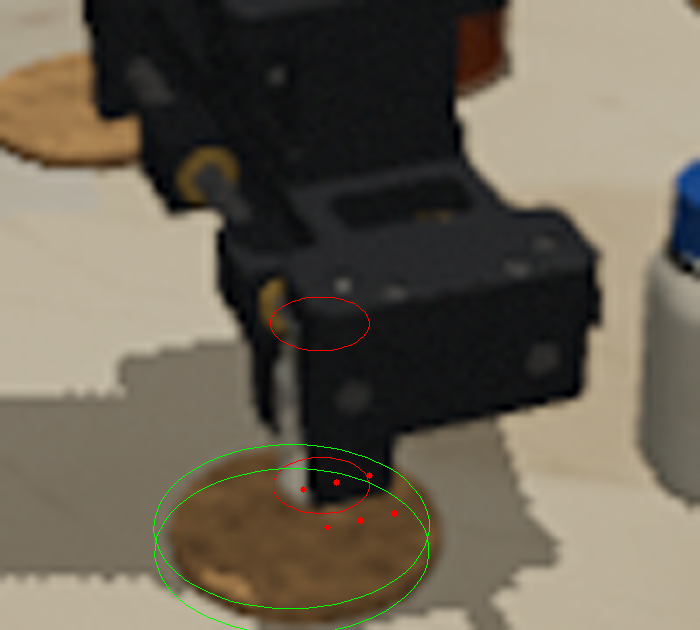

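```bash
cat > fit.py <<'E'
from h import *
from scipy.optimize import minimize
def sil(c,q,sh=(480,640)):
    m=np.zeros(sh,np.uint8); P=np.vstack(cyl(c,*q))
    cv2.fillConvexPoly(m,np.int32(np.round(cv2.convexHull(np.float32(P)).reshape(-1,2)*16)),1,shift=4); return m
def fitmask(c,mask,q):
    # match hull-silhouette moments to mask's
    mu=lambda m:(lambda M:np.array([M['m10'],M['m01']])/M['m00'])(cv2.moments(np.uint8(m),True))
    t=mu(mask); x=np.array(q[:2],float)
    for _ in range(8):
        f=lambda x:mu(sil(c,(x[0],x[1],*q[2:])))
        f0=f(x);J=np.c_[(f(x+[.01,0])-f0)/.01,(f(x+[0,.01])-f0)/.01]; x=x+np.linalg.solve(J,t-f0)
    return x,int(mask.sum()),int(sil(c,(x[0],x[1],*q[2:])).sum())
def cork(f,uv):
    im=cv2.cvtColor(cv2.imread('pics/'+f),cv2.COLOR_BGR2HSV)
    m=cv2.inRange(im,(5,90,50),(20,255,255)); m=cv2.morphologyEx(m,cv2.MORPH_CLOSE,np.ones((5,5)))
    n,l=cv2.connectedComponents(m); return l==l[uv[1],uv[0]]
E
python3 - <<'E'
from fit import *
for f,uvs in(('top0.png',((289,256),(377,257))),('side0.png',((298,236),(328,296)))):
    c=load(f)
    for uv,g in zip(uvs,((.514,.126),(.504,-.113))): print(f,fitmask(c,cork(f,uv),(*g,0,.036,.008)))
E
```

```text
top0.png (array([0.51619531, 0.12795766]), 534, 588)
top0.png (array([ 0.50444901, -0.11181075]), 540, 596)
side0.png (array([0.52011074, 0.12838076]), 413, 514)
side0.png (array([ 0.50772483, -0.11237784]), 781, 904)
```

```bash
python3 -m inch '[[0.19,0.03,0,0,0,0],[0,0,0.15,0,0,0],[0,0,0.16,0,0,0],[0,0,0,0,0,0],[0,0,0,0,0,0]]'; python3 -m inch '[[0,0,0,0,0,0],[0,0,0,0,0,0],[0,0,0,0,0,0],[0,0,0,0,0,0],[0,0,0,0,0,0]]' 0; python3 -m inch '[[0,0,-0.5,0,0,0],[0,0,-0.8,0,0,0],[0,0,-1,0,0,0],[0,0,-1,0,0,0],[0,0,-1,0,0,0],[0,0,-0.5,0,0,0]]' -1; python3 - <<'E'
from ov import *
print(robot.get_obs()['tool_pos'])
s=snap('side','side6.png')
ov(['side6.png'],dict(v=(.506,-.1125,.008,.0125,.05),cw=(.506,-.1125,0,.036,.008)),'c6.png',6)
E
```

```text
time_s: 7.2
tool_pos: [0.5059, -0.1128, 0.1838]
eef_rot: [-0.001, 1.0, 0.0, -0.0]
force: [-1.0, 0.0, 0.1]
opening: 0.275
time_s: 7.62
tool_pos: [0.5061, -0.113, 0.184]
eef_rot: [-0.001, 1.0, -0.0, 0.0]
force: [0.1, 1.2, 0.0]
opening: 0.499
time_s: 8.12
tool_pos: [0.5067, -0.1132, 0.3313]
eef_rot: [-0.0, 1.0, -0.0, 0.002]
force: [0.5, -0.5, -0.2]
opening: 0.929
[ 0.50669662 -0.11321744  0.33132988]
```

View pics/c6.png

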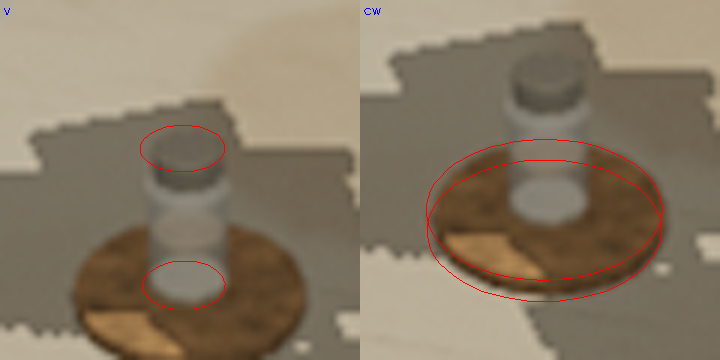

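The vial stands near the coaster centre, with its base at (548,200) in the crop and the ellipse centre at about (546,212). Petri dishes next.

```bash
python3 -m inch '[[0.16,0.5,0,0,0,0],[0.16,0.9,0,0,0,0],[0.16,0.9,0,0,0,0],[0.16,0.9,0,0,0,0],[0.16,0.9,0,0,0,0],[0.16,0.9,0,0,0,0],[0.16,0.9,0,0,0,0],[0.16,0.9,0,0,0,0],[0.16,0.9,0,0,0,0],[0.16,0.9,0,0,0,0]]'; python3 -m inch '[[0.16,0.9,0,0,0,0],[0.16,0.9,0,0,0,0],[0.16,0.9,0,0,0,0],[0.12,0.7,0,0,0,0],[0,0,0.8,0,0,0],[0,0,0.8,0,0,0],[0,0,0.8,0,0,0],[0,0,0.8,0,0,0],[0,0,0,0,0,0],[0,0,0,0,0,0]]'; python3 - <<'E'
from ov import *
p0=robot.get_obs()['tool_pos'];print(p0)
s=snap('side','side7.png');t=snap('top','top7.png')
o=[]
for c,f,x0,y0 in((s,'side7.png',200,140),(t,'top7.png',200,240)):
    S=cv2.imread('pics/'+f);k=5
    g=cv2.resize(S[y0:y0+100,x0:x0+80],None,fx=k,fy=k,interpolation=cv2.INTER_CUBIC)
    P=[[p0[0],p0[1]+d,p0[2]-.166] for d in(-.0615,-.044,.044,.0615)]
    for p in proj(c,P): cv2.circle(g,tuple(np.int32((p-[x0,y0]+.5)*k)),3,(0,0,255),-1)
    draw(g,c,.440,.2466,0,.0335,.032,k,(x0,y0)); o.append(g)
cv2.imwrite('pics/c7.png',np.hstack(o))
E
```

```text
time_s: 9.0
tool_pos: [0.4571, 0.1462, 0.3276]
eef_rot: [-0.001, 1.0, -0.0, -0.0]
force: [0.5, -0.7, 0.2]
opening: 0.999
time_s: 9.83
tool_pos: [0.4391, 0.2467, 0.2312]
eef_rot: [-0.001, 1.0, -0.001, -0.001]
force: [1.4, 0.4, 0.5]
opening: 1.001
[0.43906888 0.24665195 0.23115333]
```

View pics/c7.png

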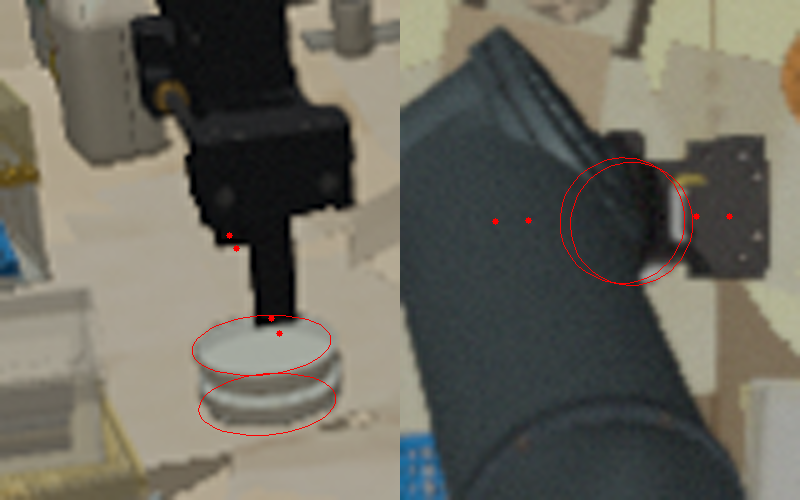

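```bash
python3 -m inch '[[-0.11,0,0.3,0,0,0],[0,0,0.4,0,0,0],[0,0,0.3,0,0,0],[0,0,0.2,0,0,0],[0,0,0,0,0,0]]'; python3 -m inch '[[0,0,0.25,0,0,0],[0,0,0.25,0,0,0],[0,0,0.2,0,0,0],[0,0,0.1,0,0,0],[0,0,0,0,0,0]]'; python3 -m inch '[[0,0,0,0,0,0],[0,0,0,0,0,0],[0,0,0,0,0,0],[0,0,0,0,0,0],[0,0,0,0,0,0],[0,0,0,0,0,0]]' 1
```

```text
time_s: 10.35
tool_pos: [0.4422, 0.2466, 0.1944]
eef_rot: [-0.001, 1.0, -0.001, -0.001]
force: [-0.5, 0.7, -0.1]
opening: 0.999
time_s: 10.77
tool_pos: [0.4426, 0.2468, 0.1711]
eef_rot: [-0.001, 1.0, -0.0, -0.001]
force: [0.1, -0.5, 0.4]
opening: 1.002
time_s: 11.27
tool_pos: [0.443, 0.2471, 0.1722]
eef_rot: [-0.001, 1.0, 0.0, 0.0]
force: [-0.0, 0.7, 1.6]
opening: 0.735
```

```bash
python3 -m inch '[[0,0,-0.4,0,0,0],[0,0,-0.8,0,0,0],[0,0,-0.8,0,0,0],[-0.2,-0.4,-0.8,0,0,0],[-0.25,-0.8,0,0,0,0],[-0.25,-0.9,0,0,0,0],[-0.25,-0.9,0,0,0,0],[-0.25,-0.9,0,0,0,0],[-0.25,-0.9,0,0,0,0],[-0.25,-0.9,0,0,0,0]]'; python3 -m inch '[[-0.25,-0.9,0,0,0,0],[-0.25,-0.8,0,0,0,0],[-0.1,-0.45,0,0,0,0],[0,0,0.8,0,0,0],[0,0,0.7,0,0,0],[0,0,0,0,0,0],[0,0,0,0,0,0]]'; python3 - <<'E'
from ov import *
p0=robot.get_obs()['tool_pos'];print(p0)
s=snap('side','side8.png');t=snap('top','top8.png')
o=[]
for c,f,x0,y0 in((s,'side8.png',260,180),(t,'top8.png',280,200)):
    S=cv2.imread('pics/'+f);k=5
    g=cv2.resize(S[y0:y0+110,x0:x0+80],None,fx=k,fy=k,interpolation=cv2.INTER_CUBIC)
    draw(g,c,p0[0],p0[1],p0[2]-.172,.0335,.032,k,(x0,y0)); o.append(g)
    draw(g,c,.512,.0075,0,.0335,.001,k,(x0,y0),(0,255,0))
cv2.imwrite('pics/c8.png',np.hstack(o))
E
```

```text
time_s: 12.1
tool_pos: [0.4941, 0.0746, 0.2567]
eef_rot: [-0.001, 1.0, 0.0, 0.0]
force: [1.1, -0.1, -0.6]
opening: 0.741
time_s: 12.68
tool_pos: [0.5116, 0.0115, 0.211]
eef_rot: [-0.001, 1.0, -0.0, -0.001]
force: [0.2, -0.9, -0.6]
opening: 0.735
[0.51163214 0.01153568 0.21096625]
```

View pics/c8.png

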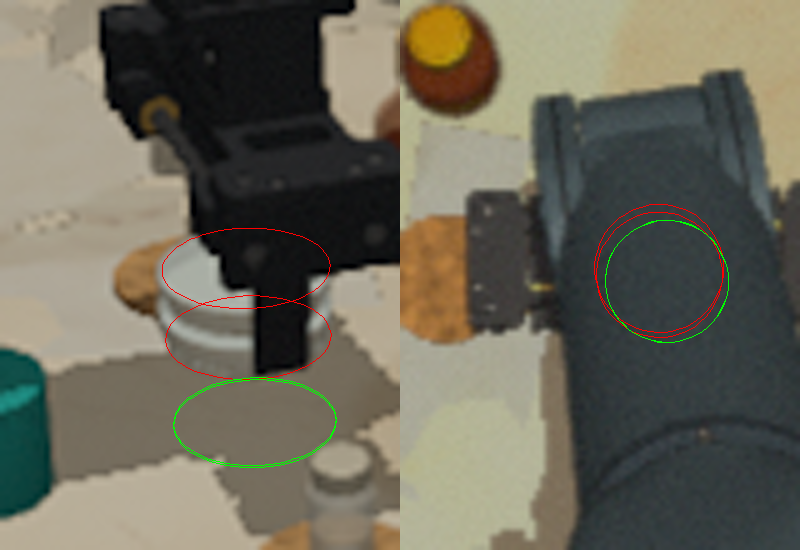

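```bash
python3 -m inch '[[-0.05,-0.13,0.3,0,0,0],[0,0,0.4,0,0,0],[0,0,0.3,0,0,0],[0,0,0.2,0,0,0],[0,0,0.06,0,0,0],[0,0,0,0,0,0]]'; python3 -m inch '[[0,0,0,0,0,0],[0,0,0,0,0,0],[0,0,0,0,0,0],[0,0,0,0,0,0],[0,0,0,0,0,0]]' -1; python3 -m inch '[[0,0,-0.3,0,0,0],[0,0,-0.6,0,0,0],[0,0,-0.9,0,0,0],[0,0,-0.9,0,0,0],[0,0,-0.9,0,0,0],[0,0,-0.9,0,0,0],[0,0,-0.5,0,0,0],[0,0,0,0,0,0]]'; python3 - <<'E'
from ov import *
p0=robot.get_obs()['tool_pos'];print(p0)
s=snap('side','side9.png')
ov(['side9.png'],dict(p=(.512,.0075,0,.0335,.032),roll=(.4125,-.3224,0,.026,.05),beaker=(.617,-.322,0,.023,.06)),'c9.png',4.3)
E
```

```text
time_s: 13.28
tool_pos: [0.5133, 0.0077, 0.1725]
eef_rot: [-0.001, 1.0, -0.0, -0.001]
force: [0.0, 0.3, -0.7]
opening: 0.739
time_s: 13.7
tool_pos: [0.5137, 0.0077, 0.1732]
eef_rot: [-0.001, 1.0, 0.0, 0.0]
force: [0.0, -0.5, -0.8]
opening: 1.0
time_s: 14.37
tool_pos: [0.5148, 0.0076, 0.3271]
eef_rot: [-0.0, 1.0, 0.0, 0.003]
force: [0.4, -0.5, 0.4]
opening: 0.997
[0.51484517 0.00761976 0.32714601]
```

View pics/c9.png

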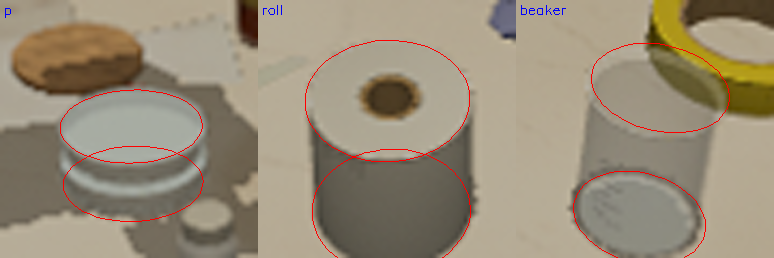

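Dishes, roll and beaker all match the fitted models within about 1 px. Beaker next.

```bash
python3 -m inch '[[-0.26,-0.5,0,0,0,0],[-0.26,-0.9,0,0,0,0],[-0.26,-0.9,0,0,0,0],[-0.26,-0.9,0,0,0,0],[-0.26,-0.9,0,0,0,0],[-0.26,-0.9,0,0,0,0],[-0.26,-0.9,0,0,0,0],[-0.26,-0.9,0,0,0,0],[-0.26,-0.9,0,0,0,0],[-0.26,-0.9,0,0,0,0]]'; python3 -m inch '[[-0.26,-0.9,0,0,0,0],[-0.26,-0.9,0,0,0,0],[-0.26,-0.6,0,0,0,0],[0,0,0.8,0,0,0],[0,0,0.8,0,0,0],[0,0,0.8,0,0,0],[0,0,0,0,0,0],[0,0,0,0,0,0]]'; python3 - <<'E'
from ov import *
p0=robot.get_obs()['tool_pos'];print(p0)
s=snap('side','side10.png');t=snap('top','top10.png')
o=[]
for c,f,x0,y0 in((s,'side10.png',360,230),(t,'top10.png',400,180)):
    S=cv2.imread('pics/'+f);k=4
    g=cv2.resize(S[y0:y0+150,x0:x0+100],None,fx=k,fy=k,interpolation=cv2.INTER_CUBIC)
    P=[[p0[0],p0[1]+d,p0[2]-.166] for d in(-.0615,-.044,.044,.0615)]
    for p in proj(c,P): cv2.circle(g,tuple(np.int32((p-[x0,y0]+.5)*k)),3,(0,0,255),-1)
    draw(g,c,.617,-.322,0,.023,.06,k,(x0,y0)); o.append(g)
cv2.imwrite('pics/c10.png',np.hstack(o))
E
```

```text
time_s: 15.25
tool_pos: [0.5916, -0.2514, 0.3216]
eef_rot: [-0.001, 1.0, 0.0, -0.001]
force: [-0.5, 0.3, -0.4]
opening: 1.005
time_s: 15.92
tool_pos: [0.6145, -0.3217, 0.2489]
eef_rot: [-0.001, 1.0, 0.001, -0.002]
force: [-0.3, 0.6, 1.2]
opening: 1.002
[ 0.61448048 -0.32165317  0.24890956]
```

View pics/c10.png

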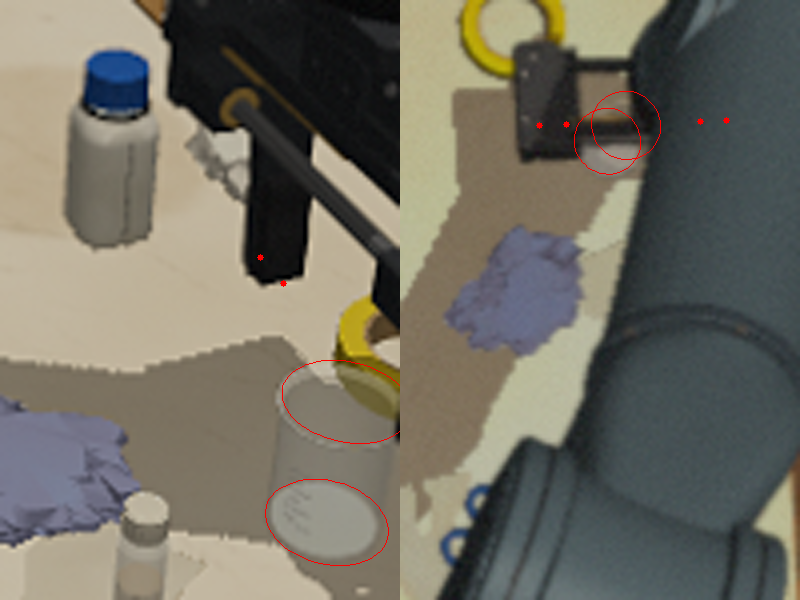

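```bash
python3 -m inch '[[-0.05,0,0.5,0,0,0],[0,0,0.6,0,0,0],[0,0,0.5,0,0,0],[0,0,0.4,0,0,0],[0,0,0.23,0,0,0],[0,0,0,0,0,0]]'; python3 -m inch '[[0,0,0,0,0,0],[0,0,0,0,0,0],[0,0,0,0,0,0],[0,0,0,0,0,0],[0,0,0,0,0,0],[0,0,0,0,0,0],[0,0,0,0,0,0],[0,0,0,0,0,0]]' 1;  python3 -m inch '[[0,0,-0.4,0,0,0],[0,0,-0.8,0,0,0],[0,0,-0.9,0,0,0],[0,0,-0.9,0,0,0],[0,0,-0.9,0,0,0],[0,0,-0.6,0,0,0],[0,0,0,0,0,0]]'; python3 - <<'E'
from ov import *
snap('side','side11.png')
E
```

```text
time_s: 16.52
tool_pos: [0.6163, -0.3218, 0.1822]
eef_rot: [-0.001, 1.0, 0.001, -0.001]
force: [-0.5, -0.1, -0.3]
opening: 1.0
time_s: 17.18
tool_pos: [0.617, -0.3223, 0.1844]
eef_rot: [-0.001, 1.0, -0.0, 0.0]
force: [0.1, 0.2, 1.6]
opening: 0.502
time_s: 17.77
tool_pos: [0.6183, -0.3231, 0.3251]
eef_rot: [-0.0, 1.0, -0.002, 0.004]
force: [1.2, -1.1, -0.4]
opening: 0.501
```

View pics/side11.png

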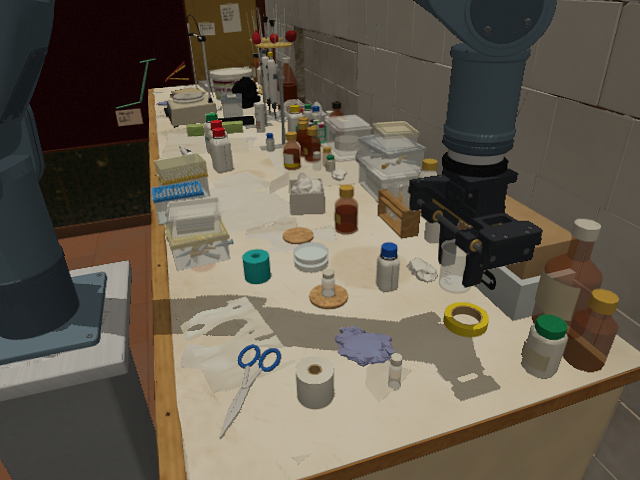

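The beaker is lifted upright and the narrow vial at (396,370) hasn't moved. I'll carry the beaker to the amber coaster.

```bash
python3 -m inch '[[0.3,0.3,0,0,0,0],[0.3,0.6,0,0,0,0],[0.3,0.9,0,0,0,0],[0.3,0.9,0,0,0,0],[0.3,0.9,0,0,0,0],[0.3,0.9,0,0,0,0],[0.3,0.9,0,0,0,0],[0.3,0.9,0,0,0,0],[0.3,0.9,0,0,0,0],[0.3,0.9,0,0,0,0]]'; python3 -m inch '[[0.3,0.9,0,0,0,0],[0.03,0.9,0,0,0,0],[0,0.9,0,0,0,0],[0,0.9,0,0,0,0],[0,0.9,0,0,0,0],[0,0.9,0,0,0,0],[0,0.9,0,0,0,0],[0,0.6,0,0,0,0],[0,0,0,0,0,0],[0,0,0,0,0,0]]';python3 -m inch '[[0,0,0.7,0,0,0],[0,0,0.8,0,0,0],[0,0,0.8,0,0,0],[0,0,0.6,0,0,0],[0,0,0,0,0,0],[0,0,0,0,0,0]]'
```

```text
time_s: 18.65
tool_pos: [0.5253, -0.078, 0.3181]
eef_rot: [-0.001, 1.0, 0.0, -0.001]
force: [0.4, 0.9, -1.2]
opening: 0.502
time_s: 19.48
tool_pos: [0.5159, 0.1284, 0.3182]
eef_rot: [-0.002, 1.0, -0.0, -0.001]
force: [-0.9, -0.7, -0.9]
opening: 0.498
time_s: 19.98
tool_pos: [0.5161, 0.1261, 0.2314]
eef_rot: [0.0, 1.0, -0.001, -0.001]
force: [0.4, -0.7, 0.5]
opening: 0.499
```

```bash
python3 -m inch '[[-0.06,0.05,0.4,0,0,0],[0,0,0.4,0,0,0],[0,0,0.3,0,0,0],[0,0,0.17,0,0,0],[0,0,0,0,0,0]]'; python3 - <<'E'
from ov import *
p0=robot.get_obs()['tool_pos'];print(p0)
s=snap('side','side12.png')
ov(['side12.png'],dict(b=(p0[0],p0[1],p0[2]-.183,.023,.06),ca=(.518,.1275,0,.036,.008)),'c12.png',6)
E
```

```text
time_s: 20.4
tool_pos: [0.5179, 0.129, 0.1929]
eef_rot: [-0.001, 1.0, -0.0, -0.001]
force: [-0.0, -0.1, 0.0]
opening: 0.501
[0.51785171 0.12904666 0.19290593]
```

View pics/c12.png

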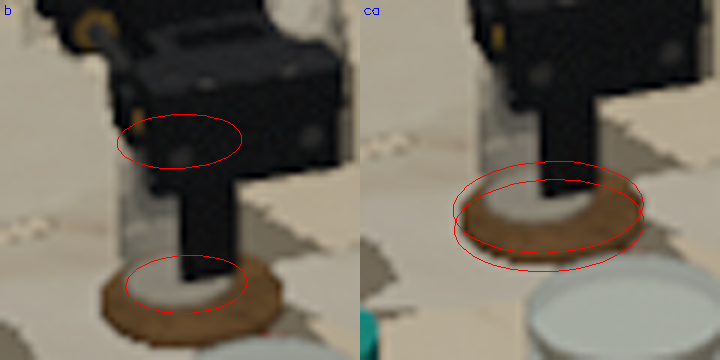

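```bash
python3 -m inch '[[-0.08,-0.08,0,0,0,0],[0,0,0.02,0,0,0],[0,0,0,0,0,0]]'; python3 -m inch '[[0,0,0,0,0,0],[0,0,0,0,0,0],[0,0,0,0,0,0],[0,0,0,0,0,0],[0,0,0,0,0,0],[0,0,0,0,0,0]]' -1; python3 -m inch '[[0,0,-0.4,0,0,0],[0,0,-0.8,0,0,0],[0,0,-0.9,0,0,0],[0,0,-0.9,0,0,0],[0,0,-0.9,0,0,0],[0,0,-0.7,0,0,0],[0,0,0,0,0,0],[0,0,0,0,0,0]]'
```

```text
time_s: 20.7
tool_pos: [0.5211, 0.1265, 0.1939]
eef_rot: [-0.0, 1.0, 0.0, 0.0]
force: [-0.1, -0.0, -0.1]
opening: 0.499
time_s: 21.2
tool_pos: [0.5207, 0.1268, 0.1936]
eef_rot: [-0.001, 1.0, 0.0, 0.0]
force: [-0.6, 0.3, 0.2]
opening: 0.931
time_s: 21.87
tool_pos: [0.521, 0.1268, 0.3332]
eef_rot: [-0.001, 1.0, 0.0, 0.002]
force: [-0.1, 0.9, -0.8]
opening: 1.0
```

```bash
python3 -m inch '[[0.2,-0.3,0,0,0,0],[0.2,-0.6,0,0,0,0],[0.2,-0.9,0,0,0,0],[0.2,-0.9,0,0,0,0],[0.2,-0.9,0,0,0,0],[0.2,-0.9,0,0,0,0],[0.2,-0.9,0,0,0,0],[0.2,-0.9,0,0,0,0],[0.2,-0.9,0,0,0,0],[0.2,-0.9,0,0,0,0]]'; python3 -m inch '[[0.2,-0.9,0,0,0,0],[0.2,-0.9,0,0,0,0],[0.2,-0.9,0,0,0,0],[0.2,-0.9,0,0,0,0],[0.2,-0.9,0,0,0,0],[0.2,-0.9,0,0,0,0],[0.2,-0.9,0,0,0,0],[0.2,-0.55,0,0,0,0],[0,0,0,0,0,0],[0,0,0,0,0,0]]'; python3 - <<'E'
from ov import *
p0=robot.get_obs()['tool_pos'];print(p0)
snap('side','side13.png');snap('top','top13.png')
ov(['side13.png'],dict(b=(.52,.127,0.008,.023,.06),ca=(.518,.1275,0,.036,.008),roll=(.4135,-.3225,0,.026,.05)),'c13.png',4.3)
E
```

```text
time_s: 22.7
tool_pos: [0.4591, -0.1179, 0.3302]
eef_rot: [-0.0, 1.0, 0.0, -0.002]
force: [1.7, -0.3, -0.3]
opening: 0.997
time_s: 23.53
tool_pos: [0.4117, -0.3222, 0.3302]
eef_rot: [0.001, 1.0, 0.001, -0.001]
force: [0.8, 0.5, -0.5]
opening: 0.998
[ 0.41174312 -0.32221167  0.33023263]
```

View pics/c13.png

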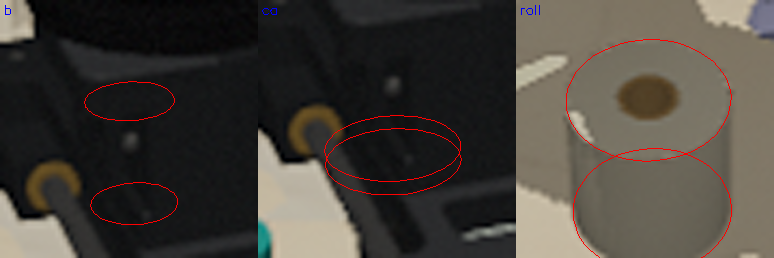

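View pics/top13.png

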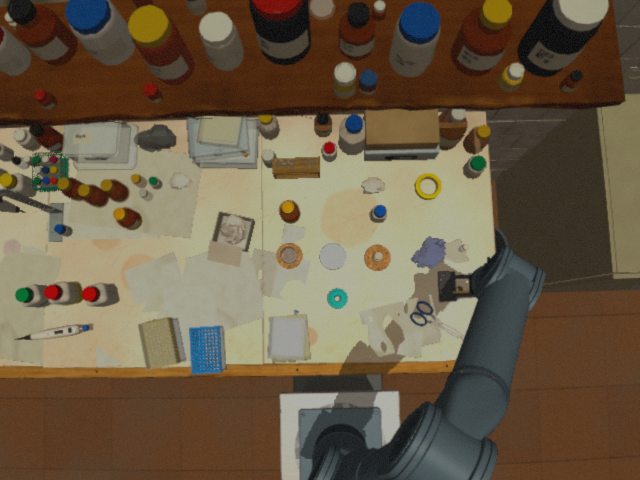

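```bash
python3 - <<'E'
from ov import *
T=cv2.imread('pics/top13.png');c=load('top13.png');x0,y0,k=265,225,6
g=cv2.resize(T[y0:y0+60,x0:x0+132],None,fx=k,fy=k,interpolation=cv2.INTER_CUBIC)
draw(g,c,.516,.127,.008,.036,0,k,(x0,y0));draw(g,c,.5042,-.1122,.008,.036,0,k,(x0,y0))
draw(g,c,.510,.0075,0,.0335,.032,k,(x0,y0));draw(g,c,.516,.127,.008,.023,0,k,(x0,y0),(255,0,0));draw(g,c,.5042,-.1122,.008,.0125,.05,k,(x0,y0),(255,0,0))
cv2.imwrite('pics/c14.png',g)
E
python3 -m inch '[[-0.05,0,0.8,0,0,0],[0,0,0.9,0,0,0],[0,0,0.9,0,0,0],[0,0,0.9,0,0,0],[0,0,0.7,0,0,0],[0,0,0.5,0,0,0],[0,0,0.4,0,0,0],[0,0,0,0,0,0],[0,0,0,0,0,0]]'
```

```text
time_s: 24.38
tool_pos: [0.4149, -0.3211, 0.1784]
eef_rot: [-0.001, 1.0, 0.0, -0.0]
force: [0.1, -0.6, 0.3]
opening: 1.0
```

View pics/c14.png

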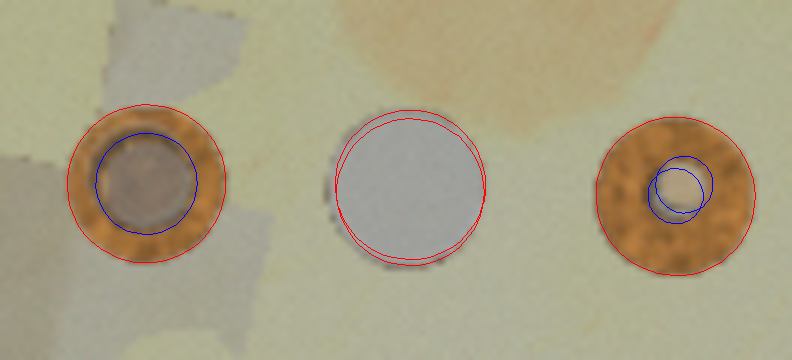

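The top crop shows the beaker centred at (147,184) on its coaster, the vial within about 3 mm of centre, and the dishes midway at (410,188). Now to grip the roll.

```bash
python3 -m inch '[[0,0,0,0,0,0],[0,0,0,0,0,0],[0,0,0,0,0,0],[0,0,0,0,0,0],[0,0,0,0,0,0],[0,0,0,0,0,0],[0,0,0,0,0,0],[0,0,0,0,0,0]]' 1;  python3 -m inch '[[0,0,-0.4,0,0,0],[0,0,-0.8,0,0,0],[0,0,-0.9,0,0,0],[0,0,-0.9,0,0,0],[0,0,-0.9,0,0,0],[0,0,-0.9,0,0,0],[0,0,0,0,0,0]]'; python3 - <<'E'
from ov import *
p0=robot.get_obs()['tool_pos'];print(p0)
snap('side','side15.png')
ov(['side15.png'],dict(roll=(p0[0],p0[1],p0[2]-.1785,.026,.05)),'c15.png',6)
E
```

```text
time_s: 25.05
tool_pos: [0.4148, -0.322, 0.1788]
eef_rot: [-0.001, 1.0, -0.0, 0.0]
force: [-0.3, 0.7, 4.3]
opening: 0.581
time_s: 25.63
tool_pos: [0.4159, -0.323, 0.3279]
eef_rot: [-0.0, 1.0, -0.002, 0.004]
force: [0.7, -0.7, -1.0]
opening: 0.577
[ 0.41590561 -0.32295464  0.32787265]
```

View pics/c15.png

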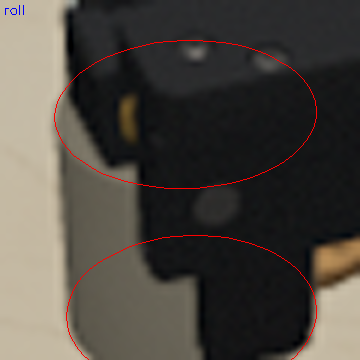

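```bash
python3 -m inch '[[-0.25,0.4,0,0,0,0],[-0.25,0.8,0,0,0,0],[-0.25,0.9,0,0,0,0],[-0.25,0.9,0,0,0,0],[-0.25,0.9,0,0,0,0],[-0.25,0.9,0,0,0,0],[-0.25,0.9,0,0,0,0],[-0.25,0.9,0,0,0,0],[-0.25,0.9,0,0,0,0],[-0.25,0.9,0,0,0,0]]'; python3 -m inch '[[-0.25,0.9,0,0,0,0],[-0.25,0.9,0,0,0,0],[-0.2,0.75,0,0,0,0],[0,0,0,0,0,0],[0,0,0.7,0,0,0],[0,0,0.8,0,0,0],[0,0,0.8,0,0,0],[0,0,0.5,0,0,0],[0,0,0,0,0,0],[0,0,0,0,0,0]]'
```

```text
time_s: 26.52
tool_pos: [0.4889, -0.0683, 0.3216]
eef_rot: [-0.001, 1.0, 0.0, -0.001]
force: [0.8, -0.1, -1.1]
opening: 0.579
time_s: 27.35
tool_pos: [0.5096, 0.0063, 0.2376]
eef_rot: [-0.0, 1.0, -0.0, -0.002]
force: [-0.4, -0.5, -1.0]
opening: 0.577
```

```bash
python3 -m inch '[[-0.08,0.06,0.3,0,0,0],[0,0,0.3,0,0,0],[0,0,0.2,0,0,0],[0,0,0,0,0,0],[0,0,0,0,0,0]]'; python3 - <<'E'
from ov import *
p0=robot.get_obs()['tool_pos'];print(p0)
snap('side','side16.png')
ov(['side16.png'],dict(roll=(p0[0],p0[1],p0[2]-.1785,.026,.05),p=(.512,.0075,0,.0335,.032)),'c16.png',6)
E
```

```text
time_s: 27.77
tool_pos: [0.5126, 0.0085, 0.2143]
eef_rot: [-0.001, 1.0, -0.0, -0.0]
force: [0.6, 0.4, 0.3]
opening: 0.577
[0.51260565 0.00852341 0.21427373]
```

View pics/c16.png

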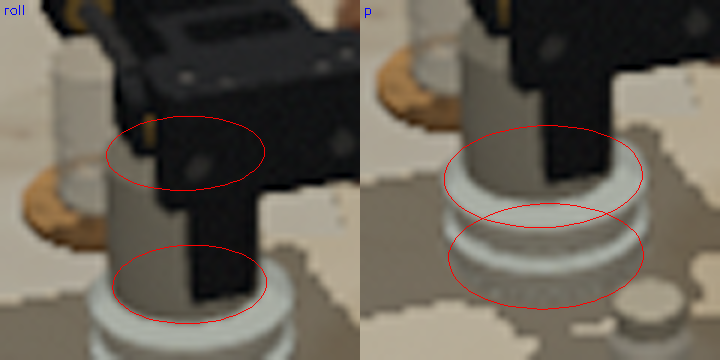

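```bash
python3 -m inch '[[-0.04,0,0.1,0,0,0],[0,0,0.08,0,0,0],[0,0,0,0,0,0],[0,0,0,0,0,0]]'; python3 -m inch '[[0,0,0,0,0,0],[0,0,0,0,0,0],[0,0,0,0,0,0],[0,0,0,0,0,0],[0,0,0,0,0,0],[0,0,0,0,0,0]]' -1; python3 -m inch '[[0,0,-0.4,0,0,0],[0,0,-0.8,0,0,0],[0,0,-0.9,0,0,0],[0,0,-0.9,0,0,0],[0,0,-0.9,0,0,0],[0.6,0.6,-0.6,0,0,0],[0.8,0.8,0,0,0,0],[0.8,0.9,0,0,0,0],[0.8,0.9,0,0,0,0],[0.6,0.9,0,0,0,0]]'; python3 -m inch '[[0,0.9,0,0,0,0],[0,0.9,0,0,0,0],[0,0.9,0,0,0,0],[0,0.9,0,0,0,0],[0,0.9,0,0,0,0],[0,0.9,0,0,0,0],[0,0.9,0,0,0,0],[0,0.5,0,0,0,0],[0,0,0,0,0,0],[0,0,0,0,0,0]]'; python3 - <<'E'
from h import *
snap('side','side17.png');snap('top','top17.png')
E
```

```text
time_s: 28.15
tool_pos: [0.5139, 0.0085, 0.2091]
eef_rot: [-0.001, 1.0, -0.0, -0.0]
force: [0.1, 0.3, 0.3]
opening: 0.573
time_s: 28.65
tool_pos: [0.514, 0.0086, 0.2092]
eef_rot: [-0.001, 1.0, -0.0, 0.0]
force: [-0.2, -0.2, -0.3]
opening: 0.993
time_s: 29.48
tool_pos: [0.4038, 0.1321, 0.345]
eef_rot: [-0.0, 1.0, -0.0, 0.0]
force: [0.7, -0.0, -0.3]
opening: 1.001
time_s: 30.32
tool_pos: [0.4055, 0.3352, 0.3444]
eef_rot: [-0.001, 1.0, -0.0, 0.0]
force: [-0.5, -0.4, -0.1]
opening: 0.999
```

View pics/side17.png

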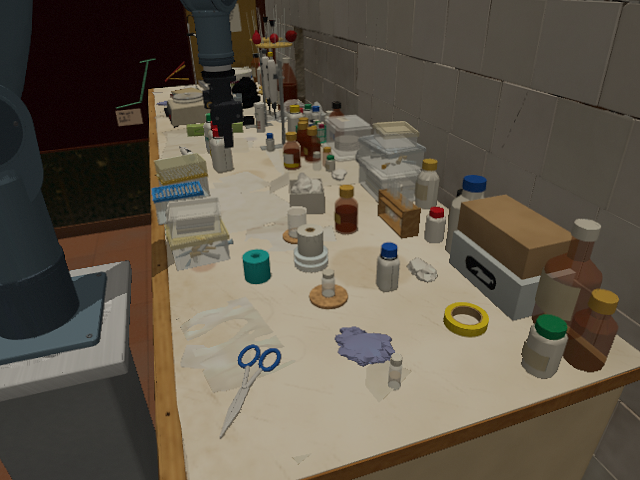

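View pics/top17.png

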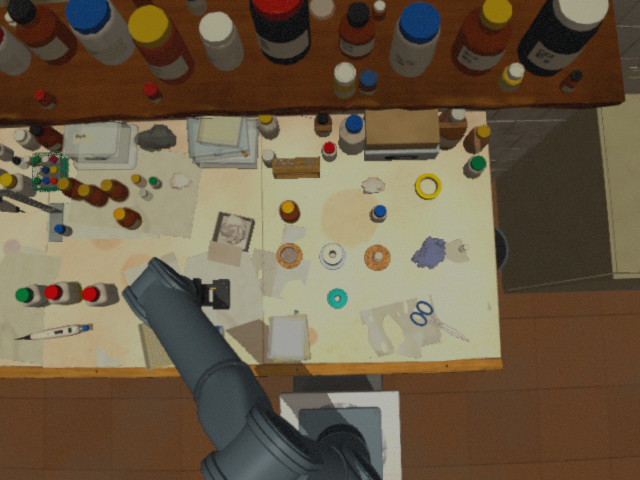

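```bash
python3 - <<'E'
from ov import *
T=cv2.imread('pics/top17.png');c=load('top17.png');x0,y0,k=265,225,6
g=cv2.resize(T[y0:y0+60,x0:x0+132],None,fx=k,fy=k,interpolation=cv2.INTER_CUBIC)
draw(g,c,.516,.127,.008,.036,0,k,(x0,y0));draw(g,c,.5042,-.1122,.008,.036,0,k,(x0,y0))
draw(g,c,.510,.0085,.032,.0335,0,k,(x0,y0));draw(g,c,.510,.0085,.03,.026,.05,k,(x0,y0),(255,0,0))
s=load('side17.png');S=cv2.imread('pics/side17.png')
h=cv2.resize(S[190:310,265:397],None,fx=6,fy=6,interpolation=cv2.INTER_CUBIC)[:350]
cv2.imwrite('pics/c18.png',np.vstack([g[:240],h]))
E
```

```text
(no output)
```

View pics/c18.png

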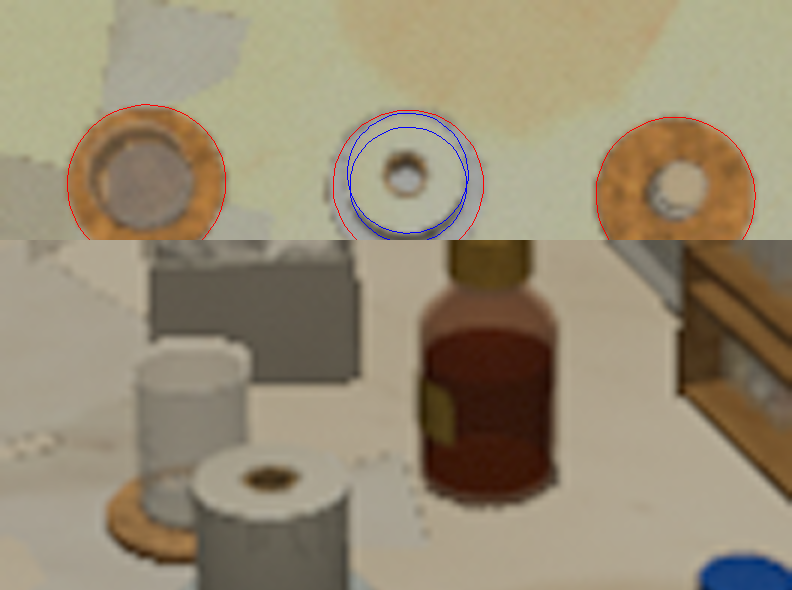

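The roll stands upright and centred on the dishes (hole at (405,173), predicted (408,173)). The gripper is clear, so I'm handing in.

```bash
python3 -c "
from workcell import robot
print(robot.job_done())"
```

```text
the job is handed in; nothing more can be done
None
```

The station is laid out and handed in at about 30 s of the 120 s. The hand-in gives no verdict, so these results rest on my last camera checks:

- **Wide vial:** it stands upright on the coaster in front of the white bottle. The top view puts it about 3 mm off centre; an earlier rough reading from the side view suggested about 5 mm.
- **Beaker:** it stands upright on the coaster in front of the brown bottle, about 2 mm off centre in the top view.
- **Petri dishes:** they lie flat, midway between the coasters and in line with them to within a few millimetres.
- **Film roll:** it stands upright on the dishes, about 1–2 mm from where I aimed for the middle.
- **Left alone:** the narrow vial looks unmoved in the last side view, though I did not measure it again. I did not touch the turquoise roll.

The two cameras disagreed by about 2–4 mm in x. Fingertip comparisons with the arm matched the side camera in x, so I used values between the two. This stays well inside the 12–15 mm tolerances. No check failed.

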